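# Make up the baking kit and the barbecue kit

### The job

Make up two kits from the five loose things that stand about on the open worktop; the board of bottles at the back, the bottle opener and the soap pump stay as they are. Baking kit, in the tray with two compartments: the kitchen timer next to the tray's handle, the small brown bottle in the other compartment; barbecue kit, in the tray with three: the matchbox next to the handle, the spice jar in the middle, the tall slim sauce bottle at the far end. Set each thing down the same way up as it is now on the floor of its compartment, well centred, and let go.

Things in the scene. Friction and masses are not known exactly. Their poses are not given: they have to be found in the camera images.
- tray_two: fixed low open tray of light wood, two equal compartments in a row along y, steel bow handle at its +y end; 124 x 218 x 20 mm (x, y, z) plus 28 mm handle. Origin: centre of underside, z up. Walls, dividers and floor 6 mm thick, walls to z 20 mm; things stand at z 6 mm. Compartments 112 x 100 mm (x, y) inside, centres at x 0, y +53 (by the handle) and -53 mm.
- tray_three: fixed low open tray of light wood, three equal compartments in a row along y, steel bow handle at its +y end; 104 x 288 x 20 mm (x, y, z) plus 28 mm handle. Origin: centre of underside, z up. Walls, dividers and floor 6 mm thick, walls to z 20 mm; things stand at z 6 mm. Compartments 92 x 88 mm (x, y) inside, centres at x 0, y +94 (by the handle), 0 and -94 mm.
- matchbox: flat box of matches, 36 x 53 x 15 mm (x, y, z), lying flat; origin: centre of the underside, z up.
- timer: squat round kitchen timer, 42 mm high: a foot 61 mm across and 14 mm high, above it a dial 57 mm across that tapers upward (fixed, does not turn; best gripped low, by the foot); origin: within 1 mm of the centre of the underside, z up.
- small_bottle: the shorter of the two slender bottles, of brown glass, 92 mm high, standing: body 37 mm across up to z = 56 mm, then a neck 22 mm across and from z = 70 mm a fixed cap 26 mm across; origin: centre of the underside, z up.
- spice_jar: stout spice jar with a wide screw cap, 113 mm high, standing: body 43 mm across up to z = 70 mm, a narrower neck, fixed cap 44 mm across from z = 82 mm to the top, which also serves to grip; origin: centre of the underside, z up.
- slim_bottle: the taller of the two slender bottles, a sauce bottle of clear glass, 166 mm high, standing: body 35 mm across up to z = 93 mm, neck 24 mm across, fixed cap 33 mm across from z = 137 mm to the top, which also serves to grip; origin: centre of the underside, z up.
- opener: bystander: flat steel bottle opener, 36 x 138 x 10 mm (x, y, z), lying behind the stock and the trays; origin: centre of the underside. To be left alone.
- soap: bystander: soap pump bottle, 51 x 71 x 168 mm, standing behind the trays near the sink; origin: centre of the underside. To be left alone.
Mind the look-alikes: they are no part of the job. What is meant by the matchbox is not black, and is the larger of those in its own colour.

How it is judged:
By the outcome, as a careful person would: the job done as asked, in the order asked, and still so for the second after the job is handed in, with the robot touching nothing.
It also fails if it takes over 128 s, if anything falls off the work surface, if the arm or the gripper's body presses on something with over 40 N, if the wrist force passes 120 N, or if a joint passes its speed limit or range.

### The arm

A 6-joint arm with a two-finger parallel gripper is mounted at the origin on a cart in front of the work surface, level with it; the furniture and walls round the work are solid. World frame = base frame: x ahead of the robot, y to its left, z up, the work surface at z = 0. Lengths are in m, angles in rad, forces in N, time in s.
With the tool pointing down it reaches from about 0.3 to 0.775 m from the base axis. Payload 14.6 kg.
Tool frame: the origin (TCP) lies at the very end of the fingers, on their centre line; the grasp point (between the pads) lies 19 mm behind it (ctrl.grasp_offset is the distance from the TCP to the grasp point, in m); z points along the fingers, y is the line along which they close (so a half turn about z gives the same grasp; the last joint's range is limited). The gripper opens to 94 mm and grips with 3 to 60 N. Pads are 16 mm wide; open, the fingers measure 119 mm over their backs; the gripper's body (75 mm by 177 mm) begins 78 mm behind the grasp point.
Start: joints at [-0.067, 0.3, 1.521, -0, 1.321, -0.067], TCP at [0.55, -0, 0.205] pointing down, gripper open.
Joint ranges: [-3.03, 3.03], [-0.79, 2.21], [0.23, 2.52], [-1.04, 4.18], [0, 3.07], [-2.55, 2.55]. Speed limits (rad/s): [2.22, 2.22, 2.57, 3.14, 3.14, 3.14].

### API

Orientations are given as [roll, pitch, yaw] about the fixed x, y, z axes, in that order (R = Rz(yaw) Ry(pitch) Rx(roll)).
In Python, from station import ctrl gives the robot as it stands.
- The arm moves only by the tool step_arm, never from a script. Its argument "plan" is a list that holds one entry, the list of rows, each a list of 6 numbers: the shift along the tool's x, y, z in units of 30 mm (1.0 is 30 mm), then the turn, a rotation vector about the tool's x, y, z in units of 6 degrees (1.0 is 6 degrees). In form: [[[dx, dy, dz, wx, wy, wz], ...]]. A call has 1 to 8 rows; each row is the pose to reach, as a shift and turn from the pose commanded when the call began, along the tool's axes at that moment; what a row does not reach only later rows make up. A row lasts 1/12 s, in which the tool goes at most 41.7 mm and 7.16 degrees, less where a joint would pass 70% of its speed; a pose out of reach is approached as far as the arm can. A call with a gripper value outside its range is refused whole. "grip" is the opening, from 0 (shut) to 1 (fully open), set as the call begins (left out, the last holds). The fingers move at their own pace and stop on an object; "squeeze" is the grip in N (left out, the last holds). Time passes only in rows, so rows that repeat a pose let the fingers close. It gives the time, the measured TCP pose, the force, the opening and the grip force at its end, in the units of the state.
- ctrl.get_obs(): the state, without advancing time (a new reading comes with each control period).
- ctrl.camera(name): name is "scene" or "side" or "wrist"; returns the picture (480x640x3 uint8, red, green, blue); there is no depth.
- ctrl.camera_model(name): a dict with "intrinsics" (3x3 intrinsics, pixels), "R" (3x3) and "t" (3): a world point X has camera coordinates R X + t; the wrist camera has in their place "tool_from_camera" (4x4, takes a point from camera to tool coordinates, whose origin is the TCP and whose axes are the flange's). Camera axes: x right, y down, z forward; pixel columns grow to the right and rows downward; lengths in m; the calibration is good to about 2 mm. A picture is of the moment at which its call begins: read the wrist's pose just before it. camera_model takes no time and is no camera call.
- ctrl.hand_in(): hands the job in; it is judged then, once.
Trained networks look in the newest picture that a camera, given by its name, has taken for a name from the list of things; names that differ only in an ending like _2 or _b are one class to them, and where a whole thing is asked for, a point or a joint stands for the part that bears it (a point fixed in the world has none). Each returns a list of dicts, best first, with "confidence" (0 to 1); they miss things now and then, are a little off and sometimes report something else, mostly with a low value. They report only what shows in the picture. A call takes as long as a camera call. They do not tell look-alikes from the thing itself.
- ctrl.masks_of(query, camera): "pixels" (480x640 bool, what is visible of it) and "at" ([column, row] in pixels, amid what is visible of it).
- ctrl.place_of(query, camera): "at" ([column, row] in pixels: a listed point, or the origin of a listed thing).
The state is a dict: "time_s": time; "qpos": joint angles; "joint_vel": joint speeds; "tau": joint torques, N m; "ee_pos": TCP position; "eef_rot": TCP orientation; "force": force on the tool from outside, world axes, zero at the start; "moment": the same for the moment, N m; "grip_width": finger opening in m; "grip_force": force on a finger pad.
Only numpy, scipy, OpenCV 4.12 (cv2) and the standard library are available. Lean on these libraries where they do the work, as an engineer would, in place of code of your own. Each camera call takes 0.05 s, during which the arm holds its last target. There are 200 camera calls.

## Working session

There is one attempt and no reset: what is moved stays moved. The work goes in short steps, Python scripts to look and compute and a tool call to move; the robot and the scene stay as the last step left them, time stands still between calls to the robot, and variables do not carry over. Pictures are saved under pics/ and viewed, at most 14 in all, crops included, and the job is handed in when it is done.

Besides the shell and the picture viewer there is one more tool, called after "Request:" as a command line: name --argument value ..., lists and objects as JSON in quotes. step_arm: Moves the arm, as the interface text tells. Its arguments: {"type":"object","properties":{"plan":{"type":"array","items":{"type":"array","items":{"type":"array","items":{"type":"number"}}}},"grip":{"type":"number"},"squeeze":{"type":"number"}},"required":["plan"]}

```bash
mkdir -p pics; ls; python3 - <<'E'
from station import ctrl
import cv2
o=ctrl.get_obs(); print(o)
for n in ["scene","side","wrist"]:
    im=ctrl.camera(n); cv2.imwrite(f"pics/{n}0.png",im[:,:,::-1])
    m=ctrl.camera_model(n); print(n,{k:__import__('numpy').round(v,4).tolist() for k,v in m.items()})
E
```

```text
pics
{'time_s': 0.0, 'qpos': array([-6.65764287e-02,  3.00439796e-01,  1.52161915e+00, -2.16272535e-05,
        1.32071745e+00, -6.66146909e-02]), 'joint_vel': array([-0.00114106,  0.00157076,  0.00060415,  0.00050189,  0.0013604 ,
       -0.00014038]), 'tau': array([-1.53750298e-03, -5.31805658e+01, -3.52735734e+01,  7.07558286e-02,
        2.43994006e-02, -4.79655944e-05]), 'ee_pos': array([5.49716237e-01, 2.32670906e-05, 2.04887408e-01]), 'eef_rot': array([-3.14041014e+00, -5.78946863e-05,  1.57083992e+00]), 'force': array([-0.29179915, -0.19326644,  0.65141019]), 'moment': array([ 0.00569841, -0.01567491, -0.01280423]), 'grip_force': 0.0, 'grip_width': 0.09431340261633217}
scene {'intrinsics': [[575.8516, 0.0, 318.3401], [0.0, 575.8516, 238.1685], [0.0, 0.0, 1.0]], 'R': [[0.8238, -0.5669, 0.0079], [-0.2712, -0.4063, -0.8726], [0.4978, 0.7167, -0.4884]], 't': [-0.4573, 0.1878, 1.1249]}
side {'intrinsics': [[624.0982, 0.0, 320.6777], [0.0, 624.0982, 245.153], [0.0, 0.0, 1.0]], 'R': [[-0.8576, -0.5141, 0.0146], [-0.4045, 0.6567, -0.6365], [0.3176, -0.5518, -0.7711]], 't': [0.5174, 0.2618, 1.5104]}
wrist {'intrinsics': [[386.3166, 0.0, 318.2618], [0.0, 386.3166, 238.0421], [0.0, 0.0, 1.0]], 'tool_from_camera': [[0.0007, -0.9681, -0.2504, 0.0717], [1.0, 0.0009, -0.0008, 0.0009], [0.001, -0.2504, 0.9681, -0.1793], [0.0, 0.0, 0.0, 1.0]]}
```

View pics/scene0.png

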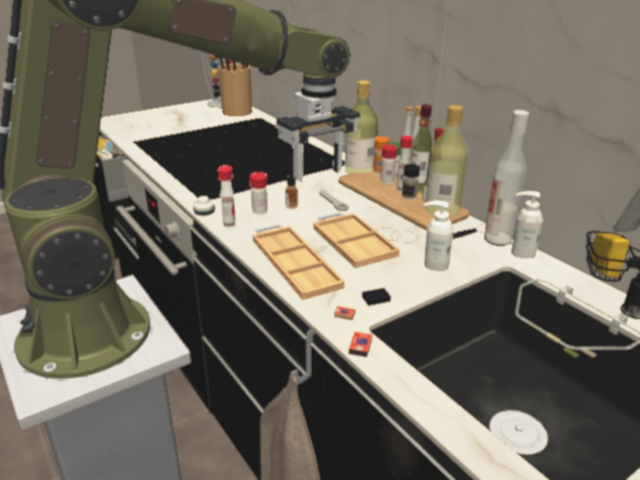

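View pics/side0.png

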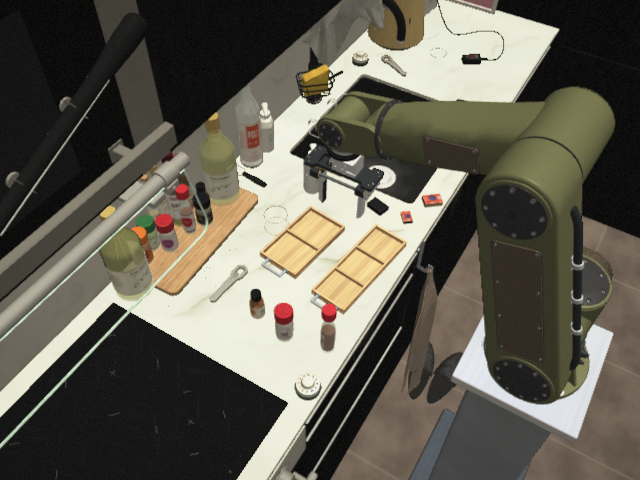

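View pics/wrist0.png

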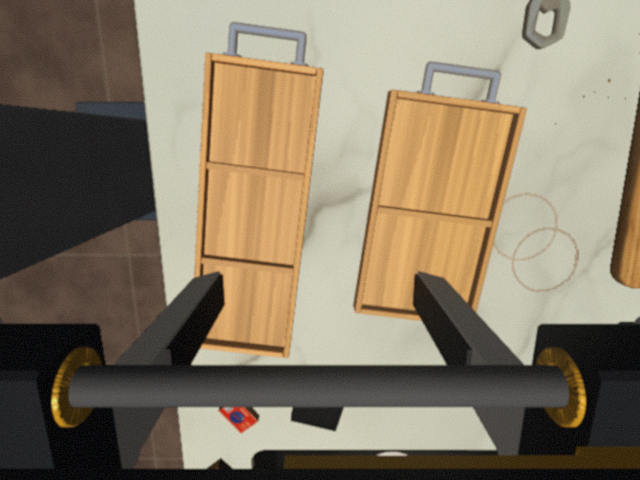

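The scene view shows the stock: timer (204,205), sauce bottle (227,195), spice jar (259,193), small bottle (291,193), trays (297,262) and (355,238), opener (333,200), soap (438,238). The side view shows the same things from behind.

Candidates:
- **Matchbox:** red small (345,312), red larger (361,344), black (376,296) in scene. I want the red larger one, at side (432,200).
- **Timer:** side (308,386) by the hob, or side (360,58) beyond the sink.
- **Bottles:** the others are on the board at the back.

```bash
cat > h.py <<'E'
from station import ctrl
import numpy as np, cv2
from scipy.spatial.transform import Rotation as Ro
def pose(o=None):
    o=o or ctrl.get_obs(); return Ro.from_euler('xyz',o['eef_rot']).as_matrix(), np.array(o['ee_pos'])
def cam(name,o=None):
    "K, camera centre, camera-to-world rotation"
    m=ctrl.camera_model(name); K=np.array(m['intrinsics'])
    if name=='wrist':
        R,p=pose(o); T=np.array(m['tool_from_camera']); return K,R@T[:3,3]+p,R@T[:3,:3]
    R=np.array(m['R']); return K,-R.T@np.array(m['t']),R.T
def ground(c,uv,z=0.):
    K,C,R=c; d=R@np.linalg.inv(K)@[uv[0],uv[1],1]; return C+d*(z-C[2])/d[2]
def proj(c,X):
    K,C,R=c; q=K@(R.T@(np.asarray(X,float)-C)); return q[:2]/q[2]
def tri(cs,uvs):
    A=np.zeros((3,3));b=np.zeros(3)
    for c,uv in zip(cs,uvs):
        K,C,R=c; d=R@np.linalg.inv(K)@[uv[0],uv[1],1]; d/=np.linalg.norm(d); P=np.eye(3)-np.outer(d,d); A+=P; b+=P@C
    return np.linalg.solve(A,b)
def move(target,yaw=None):
    "tool-unit move from current pose to a TCP target (tool down)"
    R,p=pose(); return np.round(R.T@(np.array(target)-p)/0.03,2)
E
python3 - <<'E'
from h import *
for n in ["scene","side","wrist"]:
    c=cam(n); im=ctrl.camera(n)
    for q in ["tray_two","tray_three","matchbox","timer","small_bottle","spice_jar","slim_bottle","opener","soap"]:
        for r in ctrl.place_of(q,n)[:4]:
            print(n,q,np.round(r['at'],1),round(r['confidence'],2),np.round(ground(c,r['at'],0)[:2],4))
im=cv2.imread('pics/scene0.png')[280:380,300:430]; im2=cv2.imread('pics/side0.png')[170:240,350:460]
a=cv2.resize(im,(520,400),interpolation=cv2.INTER_CUBIC);b=cv2.resize(im2,(520,330))[:,:275] if 0 else cv2.resize(im2,(275,175))
a[:175,245:]=b; cv2.imwrite('pics/crop1.png',a)
E
```

```text
scene tray_two [354.4 241.8] 0.71 [ 0.6634 -0.0031]
scene tray_three [294.8 262. ] 0.96 [ 0.4863 -0.0015]
scene matchbox [359.  343.6] 0.92 [ 0.4282 -0.3224]
scene matchbox [373.6 298. ] 0.76 [ 0.5478 -0.2204]
scene matchbox [343.4 312.7] 0.48 [ 0.4624 -0.2264]
scene timer [201.5 211.7] 0.59 [0.4144 0.3659]
scene timer [295.5 263.2] 0.46 [ 0.4848 -0.007 ]
scene small_bottle [291.6 208.5] 0.66 [0.6326 0.2449]
scene small_bottle [358.4 347.5] 0.28 [ 0.4201 -0.3308]
scene spice_jar [261.2 213. ] 0.87 [0.5478 0.2676]
scene slim_bottle [226.1 224.6] 0.76 [0.4365 0.2595]
scene opener [335.5 200.3] 0.54 [0.7666 0.2199]
scene soap [432.6 264.5] 0.62 [ 0.7508 -0.1921]
side tray_two [305.5 241.4] 0.72 [ 0.6578 -0.0094]
side tray_three [359.5 267.8] 0.84 [ 0.4864 -0.0069]
side matchbox [429.6 203.4] 0.68 [ 0.4255 -0.3224]
side matchbox [404.8 219.6] 0.62 [ 0.4593 -0.2269]
side matchbox [374.4 210.7] 0.51 [ 0.5494 -0.2118]
side matchbox [301.5 242.8] 0.38 [0.6645 0.0007]
side timer [306.2 389.9] 0.73 [0.4209 0.3692]
side small_bottle [258.5 315.6] 0.95 [0.6302 0.2589]
side spice_jar [288.5 336.9] 0.89 [0.5324 0.2716]
side slim_bottle [329.6 347.3] 0.94 [0.4317 0.2442]
side opener [229.5 286.1] 0.9 [0.7462 0.2231]
side soap [314.3 184.6] 0.83 [ 0.7521 -0.2112]
side soap [309.4 389.4] 0.48 [0.4153 0.3643]
wrist tray_two [431.  217.1] 0.64 [ 0.6649 -0.0057]
wrist tray_three [254.1 216.4] 0.68 [ 0.4855 -0.0052]
wrist matchbox [242.  408.7] 0.93 [ 0.4621 -0.2327]
wrist matchbox [320.1 402.7] 0.9 [ 0.5528 -0.2244]
wrist matchbox [212.6 477.2] 0.59 [ 0.4213 -0.3306]
```

View pics/crop1.png

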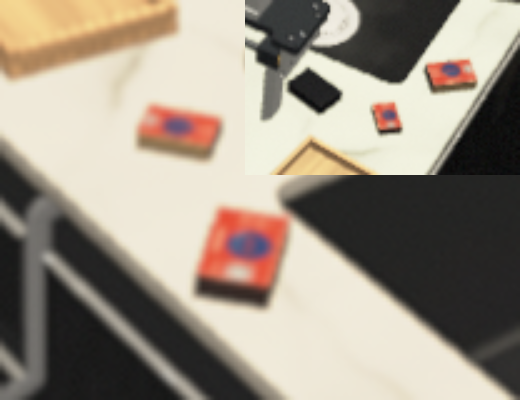

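The crop shows the larger red box, with a dark side, at scene (361,344). The smaller red one is at (345,312) and the black one at (376,296). I choose the larger red one, near (0.426,-0.323). Next I fit the trays from the corners of their rims in the wrist picture.

```bash
python3 - <<'E'
from h import *
c=cam('wrist')
for n,uv in {'three':[(207,53),(323,69),(288,356)],'two':[(390,91),(525,106),(356,312)]}.items():
    P=[ground(c,u,.02)[:2] for u in uv]; print(n,np.round(P,4),[np.linalg.norm(P[i]-P[j]).round(4) for i,j in((0,1),(1,2),(0,2))])
im=ctrl.camera('wrist')
# centroid + long-axis angle of each tray mask
for q in ['tray_three','tray_two']:
    for n in ['wrist','side','scene']:
        ctrl.camera(n); cc=cam(n)
        for r in ctrl.masks_of(q,n)[:1]:
            v,u=np.nonzero(r['pixels']); g=np.array([ground(cc,(a,b),.013)[:2] for a,b in zip(u[::5],v[::5])],np.float32)
            print(q,n,round(r['confidence'],2),len(u),cv2.minAreaRect(g))
E
```

```text
three [[ 0.4539  0.1432]
 [ 0.5547  0.1304]
 [ 0.5187 -0.1517]] [np.float64(0.1016), np.float64(0.2843), np.float64(0.3019)]
two [[ 0.6142  0.1123]
 [ 0.7357  0.0997]
 [ 0.5894 -0.101 ]] [np.float64(0.1221), np.float64(0.2483), np.float64(0.2147)]
tray_three wrist 0.79 31546 ((0.48567453026771545, 0.006746202707290649), (0.3204177916049957, 0.10702347010374069), 82.99604034423828)
tray_three side 0.88 3746 ((0.4843710660934448, 0.008030489087104797), (0.32060956954956055, 0.11053726822137833), 82.90632629394531)
tray_three scene 0.71 3489 ((0.48300260305404663, 0.0005954951047897339), (0.33228012919425964, 0.11507297307252884), 82.85121154785156)
tray_two wrist 0.76 28430 ((0.6647272706031799, 0.010106652975082397), (0.24924670159816742, 0.12962079048156738), 82.74402618408203)
tray_two side 0.66 3248 ((0.6620666980743408, 0.011536069214344025), (0.2522711455821991, 0.1336761713027954), 82.91090393066406)
tray_two scene 0.92 2729 ((0.6605085730552673, 0.0037534981966018677), (0.2637743651866913, 0.1397220343351364), 83.09030151367188)
```

Request:
step_arm --plan '[[[6.5,-1.5,-1.7,0,0,0],[6.5,-1.5,-1.7,0,0,0],[6.5,-1.5,-1.7,0,0,0],[6.5,-1.5,-1.7,0,0,0],[6.5,-1.5,-1.7,0,0,0],[6.5,-1.5,-1.7,0,0,0],[6.5,-1.5,-1.7,0,0,0],[6.5,-1.5,-1.7,0,0,0]]]' --grip 0.9

```text
time_s: 2.97
ee_pos: [0.505, 0.1947, 0.2562]
eef_rot: [-3.141, 0.0, 1.571]
force: [-0.0, 0.2, -0.4]
grip_width: 0.0845
grip_force: 0.0
```

```bash
python3 - <<'E'
from h import *
o=ctrl.get_obs(); im=ctrl.camera('wrist'); print(o['time_s'],o['ee_pos'],o['eef_rot'])
cv2.imwrite('pics/wrist1.png',im[:,:,::-1]); c=cam('wrist',o)
for q in ["timer","small_bottle","spice_jar","slim_bottle","tray_two","tray_three"]:
    for r in ctrl.place_of(q,'wrist')[:2]: print(q,np.round(r['at']),round(r['confidence'],2),np.round(ground(c,r['at'])[:2],4))
E
```

```text
2.9667 [0.50497919 0.19467743 0.25617793] [-3.14130651e+00  3.07181758e-04  1.57117088e+00]
timer [233.  40.] 0.7 [0.4178 0.3639]
small_bottle [441. 150.] 0.57 [0.6405 0.2543]
spice_jar [353. 133.] 0.56 [0.5432 0.272 ]
slim_bottle [256. 156.] 0.6 [0.4368 0.2466]
tray_two [443. 357.] 0.92 [ 0.6632 -0.0021]
tray_three [301. 357.] 0.6 [ 0.4843 -0.0024]
```

View pics/wrist1.png

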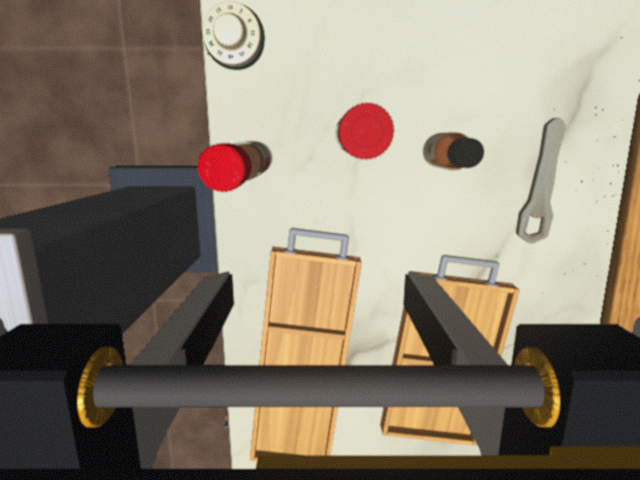

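Wrist view: timer dial centre (229,31), sauce bottle cap (224,167), spice cap (366,130), small bottle cap (465,152). Tray corners are at (273,247) and (361,259) for the three, and (518,288), (383,434) for the two.

```bash
python3 - <<'E'
from h import *
c=cam('wrist')
for n,uv,z in [('slim',(224,167),.166),('spice',(366,130),.113),('small',(465,152),.092),('timertop',(229,31),.042),('timerfoot',(234,36),.014),('3a',(273,247),.02),('3b',(361,259),.02),('2b',(518,288),.02),('2c',(383,434),.02)]:
    print(n,np.round(ground(c,uv,z)[:2],4))
print('2mid',(ground(c,(518,288),.02)+ground(c,(383,434),.02))/2)
# two-camera triangulation of place_of origins, whole-mask check
S={'timer':((201.5,211.7),(306.2,389.9)),'small':((291.6,208.5),(258.5,315.6)),'spice':((261.2,213),(288.5,336.9)),'slim':((226.1,224.6),(329.6,347.3)),'match':((359,343.6),(429.6,203.4))}
for k,v in S.items(): print(k,tri([cam('scene'),cam('side')],v).round(4))
# timer dial via circle fit of mask
r=ctrl.masks_of('timer','wrist')
for m in r[:1]:
    cs,_=cv2.findContours(m['pixels'].astype(np.uint8),0,1); e=cv2.fitEllipse(max(cs,key=len)); print('timer ellipse',e,ground(c,e[0],.012).round(4))
E
```

```text
slim [0.441  0.2469]
spice [0.5442 0.2724]
small [0.6332 0.2544]
timertop [0.4232 0.362 ]
timerfoot [0.422  0.3643]
3a [0.455  0.1482]
3b [0.5538 0.1342]
2b [0.7351 0.0993]
2c [ 0.5884 -0.1003]
2mid [ 6.61749041e-01 -4.87726032e-04  2.00000000e-02]
timer [ 0.4186  0.3695 -0.0013]
small [ 0.6358  0.2543 -0.0064]
spice [ 0.5405  0.2674 -0.002 ]
slim [0.4304 0.2474 0.0068]
match [ 4.265e-01 -3.229e-01  3.000e-04]
timer ellipse ((233.447998046875, 35.322540283203125), (58.92979431152344, 67.95868682861328), 153.23757934570312) [0.4211 0.3654 0.012 ]
```

Request:
step_arm --plan '[[[5.7,-2.8,0,0,0,0],[5.7,-2.8,0,0,0,0],[5.7,-2.8,0,0,0,0],[5.7,-2.8,0,0,0,0],[5.7,-2.8,0,0,0,0],[5.7,-2.8,4,0,0,0],[5.7,-2.8,4,0,0,0],[5.7,-2.8,4,0,0,0]]]' --grip 0.95

```text
time_s: 4.03
ee_pos: [0.4203, 0.3661, 0.1344]
eef_rot: [-3.142, 0.0, 1.572]
force: [1.2, 0.1, -0.4]
grip_width: 0.0894
grip_force: 0.0
```

```bash
python3 - <<'E'
from h import *
o=ctrl.get_obs(); im=ctrl.camera('wrist'); print(o['time_s'],o['ee_pos'],o['eef_rot'])
c=cam('wrist',o)
for r in ctrl.place_of('timer','wrist')[:2]: print(np.round(r['at']),round(r['confidence'],2),np.round(ground(c,r['at'])[:2],4))
for m in ctrl.masks_of('timer','wrist')[:1]:
    cs,_=cv2.findContours(m['pixels'].astype(np.uint8),0,1); e=cv2.fitEllipse(max(cs,key=len)); print(e,ground(c,e[0],.012).round(4))
cv2.imwrite('pics/wrist2.png',im[:,:,::-1])
E
```

```text
4.0333 [0.42033135 0.36606111 0.1344251 ] [-3.14155796e+00  7.98997385e-05  1.57170281e+00]
[316. 231.] 0.61 [0.4191 0.363 ]
((318.36328125, 231.80592346191406), (74.24142456054688, 74.87216186523438), 168.7786102294922) [0.4211 0.3649 0.012 ]
```

View pics/wrist2.png

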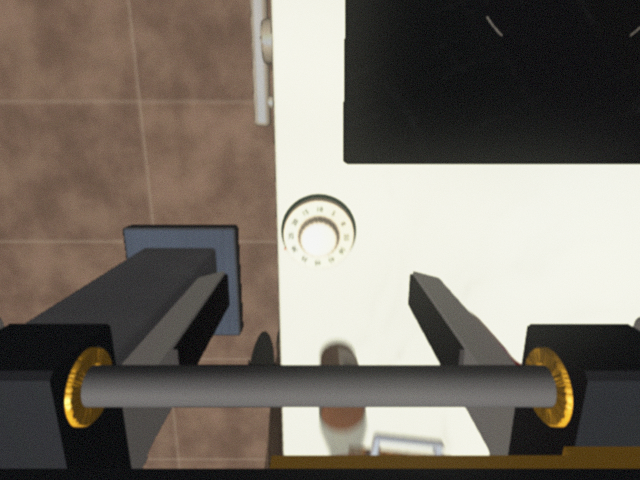

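The timer is centred between the fingers at pixel (318,232), close to the worktop's front edge. I descend and grip it by the foot.

Request:
step_arm --plan '[[[0,0,1.4,0,0,0],[0,0,2.8,0,0,0],[0,0,3.8,0,0,0],[0,0,4.3,0,0,0],[0,0,4.35,0,0,0],[0,0,4.35,0,0,0]]]'

```text
time_s: 4.68
ee_pos: [0.4223, 0.3667, 0.008]
eef_rot: [3.14, -0.001, 1.57]
force: [0.2, 0.3, -0.1]
grip_width: 0.0891
grip_force: 0.0
```

Request:
step_arm --plan '[[[0,0,0,0,0,0],[0,0,0,0,0,0],[0,0,0,0,0,0],[0,0,0,0,0,0],[0,0,0,0,0,0],[0,0,0,0,0,0],[0,0,0,0,0,0],[0,0,0,0,0,0]]]' --grip 0.5 --squeeze 20

```text
time_s: 5.35
ee_pos: [0.4213, 0.3662, 0.0067]
eef_rot: [3.141, -0.001, 1.571]
force: [-1.0, -0.2, 6.2]
grip_width: 0.0612
grip_force: 20.0
```

Request:
step_arm --plan '[[[0,0,-1,0,0,0],[0,0,-2.3,0,0,0],[0,0,-3.6,0,0,0],[0,0,-4.9,0,0,0],[0,0,-6.2,0,0,0],[-1.1,0.8,-6.5,0,0,0],[-2.2,1.6,-6.5,0,0,0],[-3.3,2.5,-6.5,0,0,0]]]'

```text
time_s: 6.02
ee_pos: [0.4958, 0.2668, 0.2022]
eef_rot: [3.14, -0.001, 1.573]
force: [0.8, 0.4, -0.8]
grip_width: 0.0607
grip_force: 20.0
```

Request:
step_arm --plan '[[[-1.1,0.9,0,0,0,0.3],[-2.2,1.7,0,0,0,0.6],[-3.3,2.6,0,0,0,0.9],[-4.4,3.5,0,0,0,1.18],[-5.5,4.3,0,0,0,1.18],[-6.6,5.2,0,0,0,1.18],[-7.2,5.7,0,0,0,1.18],[-7.2,5.7,0,0,0,1.18]]]'

```text
time_s: 6.68
ee_pos: [0.6682, 0.0472, 0.1998]
eef_rot: [-3.141, 0.001, 1.443]
force: [-0.8, 0.0, -0.6]
grip_width: 0.0606
grip_force: 20.0
```

```bash
python3 - <<'E'
from h import *
o=ctrl.get_obs(); im=ctrl.camera('wrist'); print(o['time_s'],o['ee_pos'],o['eef_rot'],o['grip_width'],o['grip_force'])
c=cam('wrist',o); cv2.imwrite('pics/wrist3.png',im[:,:,::-1])
print(move((0.669,0.0506,0.07)))
t=np.array([0.6625,-.002]);a=np.radians(-7.1);Rz=np.array([[np.cos(a),-np.sin(a)],[np.sin(a),np.cos(a)]])
for k in [(-62,109),(62,109),(62,-109),(-62,-109)]: print(k,proj(c,[*(t+Rz@(np.array(k)/1000)),.02]).round(1))
E
```

```text
6.6833 [0.66815945 0.04719827 0.1998191 ] [-3.14077978e+00  8.18330340e-04  1.44283907e+00] 0.0605592938022555 19.999499917030334
[0.05 0.07 4.33]
(-62, 109) [249.7 152.2]
(62, 109) [386.2 151.8]
(62, -109) [377.7 364.5]
(-62, -109) [259.6 364.7]
```

View pics/wrist3.png

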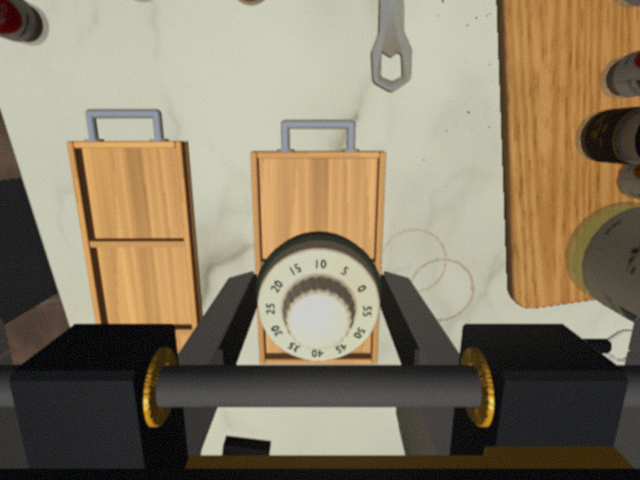

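Predicted tray corners (250,152) and (386,152) match the picture, and the timer is held level at (318,297). I lower it.

Request:
step_arm --plan '[[[0.1,0.07,1.3,0,0,0],[0.1,0.07,2.6,0,0,0],[0.1,0.07,3.9,0,0,0],[0.1,0.07,5.0,0,0,0],[0.1,0.07,5.7,0,0,0],[0.1,0.07,6.1,0,0,0],[0.1,0.07,6.2,0,0,0],[0.1,0.07,6.2,0,0,0]]]'

```text
time_s: 7.4
ee_pos: [0.6688, 0.055, 0.0154]
eef_rot: [3.142, -0.0, 1.448]
force: [0.3, 0.1, -0.3]
grip_width: 0.0604
grip_force: 20.0
```

Request:
step_arm --plan '[[[0,0,0,0,0,0],[0,0,0,0,0,0]]]'

```text
time_s: 7.57
ee_pos: [0.6697, 0.0547, 0.0169]
eef_rot: [3.139, -0.0, 1.447]
force: [0.5, 0.4, -1.0]
grip_width: 0.0607
grip_force: 20.0
```

Request:
step_arm --plan '[[[-0.12,0,0,0,0,0],[-0.12,0,0.1,0,0,0],[-0.12,0,0.12,0,0,0],[-0.12,0,0.12,0,0,0],[-0.12,0,0.12,0,0,0]]]'

```text
time_s: 7.98
ee_pos: [0.669, 0.0504, 0.0124]
eef_rot: [3.14, 0.0, 1.447]
force: [-1.0, -1.1, 5.8]
grip_width: 0.0611
grip_force: 20.0
```

Request:
step_arm --plan '[[[0,0,0,0,0,0],[0,0,0,0,0,0],[0,0,0,0,0,0],[0,0,0,0,0,0]]]' --grip 0.75

```text
time_s: 8.32
ee_pos: [0.6683, 0.0509, 0.0112]
eef_rot: [-3.141, -0.0, 1.447]
force: [-0.0, 0.5, -0.2]
grip_width: 0.0706
grip_force: 0.0
```

Request:
step_arm --plan '[[[0,0,-1.3,0,0,0],[0,0,-2.6,0,0,0],[0,0,-3.9,0,0,0.5],[0,0,-5.2,0,0,1.5],[1,-0.3,-6,0,0,2.6],[2.2,-0.7,-6,0,0,3.7],[3.4,-1,-6,0,0,4.8],[4.6,-1.4,-6,0,0,5.9]]]' --grip 0.8

```text
time_s: 8.98
ee_pos: [0.6434, 0.1944, 0.1918]
eef_rot: [3.141, -0.001, 0.823]
force: [0.0, 0.5, 0.2]
grip_width: 0.0755
grip_force: 0.0
```

```bash
cat >> h.py <<'E'
def plan(target,yaw):
    "shift and turn in tool units from the measured pose to a tool-down TCP target"
    R,p=pose(); w=(R.T@Ro.from_euler('xyz',[np.pi,0,yaw]).as_matrix())
    return np.r_[R.T@(np.array(target)-p)/.03, np.degrees(Ro.from_matrix(w).as_rotvec())/6].round(2)
E
python3 - <<'E'
from h import *
print(ctrl.get_obs()['ee_pos'],plan((.634,.254,.19),-.124))
E
```

```text
[0.64344664 0.19435862 0.19178141] [ 1.24 -1.58  0.06  0.   -0.01  9.04]
```

Request:
step_arm --plan '[[[0.3,-0.4,0,0,0,1.15],[0.6,-0.8,0,0,0,2.3],[0.9,-1.2,0,0,0,3.4],[1.24,-1.58,0,0,0,4.5],[1.24,-1.58,0,0,0,5.7],[1.24,-1.58,0,0,0,6.8],[1.24,-1.58,0,0,0,8],[1.24,-1.58,0,0,0,9]]]'

```text
time_s: 9.65
ee_pos: [0.6338, 0.2526, 0.1912]
eef_rot: [3.141, 0.0, -0.119]
force: [0.8, 0.7, 0.6]
grip_width: 0.0752
grip_force: 0.0
```

```bash
python3 - <<'E'
from h import *
o=ctrl.get_obs(); im=ctrl.camera('wrist'); print(o['time_s'],o['ee_pos'],o['eef_rot'],o['qpos'])
c=cam('wrist',o); cv2.imwrite('pics/wrist4.png',im[:,:,::-1])
print(plan((.634,.254,.017),-.124))
for q in ['small_bottle','spice_jar']:
  for r in ctrl.place_of(q,'wrist')[:2]: print(np.round(r['at']),round(r['confidence'],2),np.round(ground(c,r['at'])[:2],4))
  for r in ctrl.masks_of(q,'wrist')[:1]: print(r['at'], ground(c,r['at'],.092 if q[1]=='m' else .113))
E
```

```text
9.65 [0.63376418 0.25259891 0.19115848] [ 3.14146121e+00  3.18688180e-04 -1.19312354e-01] [3.25593113e-01 6.14754827e-01 1.10289744e+00 1.87061431e-05
 1.42428462e+00 2.01569904e+00]
[ 0.   -0.05  5.8   0.    0.   -0.02]
[316. 214.] 0.76 [0.6357 0.2537]
[314.1, 223.7] [0.64609435 0.25344163 0.092     ]
[584. 154.] 0.67 [ 0.6625 -0.003 ]
[308. 302.] 0.63 [0.5449 0.2734]
[308.4, 328.8] [0.57286722 0.26636844 0.113     ]
```

View pics/wrist4.png

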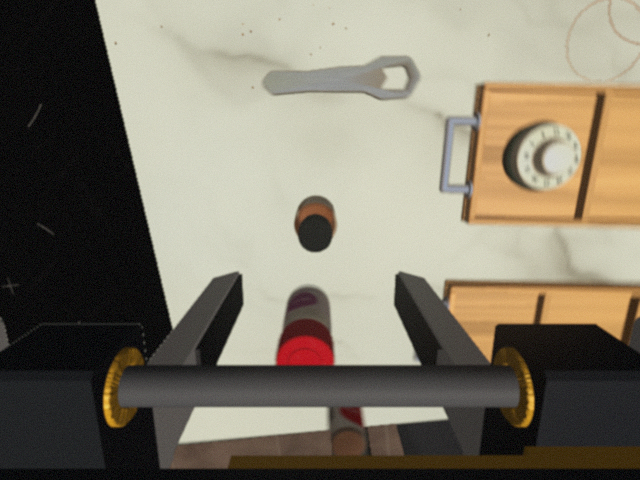

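The cap is at (315,233), centred between the fingers, and the timer is in its compartment at (550,157). I descend on the small bottle.

Request:
step_arm --plan '[[[0.03,-0.05,1.3,0,0,0],[0.03,-0.05,2.6,0,0,0],[0.03,-0.05,3.9,0,0,0],[0.03,-0.05,5.0,0,0,0],[0.03,-0.05,5.6,0,0,0],[0.03,-0.05,5.75,0,0,0],[0.03,-0.05,5.75,0,0,0]]]'

```text
time_s: 10.48
ee_pos: [0.6345, 0.2537, 0.0179]
eef_rot: [3.141, 0.002, -0.111]
force: [0.2, 0.2, 0.7]
grip_width: 0.0751
grip_force: 0.0
```

Request:
step_arm --plan '[[[0,0,0,0,0,0],[0,0,0,0,0,0],[0,0,0,0,0,0],[0,0,0,0,0,0],[0,0,0,0,0,0],[0,0,0,0,0,0],[0,0,0,0,0,0],[0,0,0,0,0,0]]]' --grip 0.25 --squeeze 20

```text
time_s: 11.15
ee_pos: [0.6351, 0.2539, 0.0192]
eef_rot: [-3.141, -0.0, -0.113]
force: [-1.4, -0.3, 3.2]
grip_width: 0.0361
grip_force: 20.0
```

```bash
python3 - <<'E'
from h import *
print(plan((.656,-.0546,.15),-.124), plan((.656,-.0546,.15),-.124)[:3]*.03)
E
```

```text
[ 1.85 10.14 -4.36 -0.   -0.    0.1 ] [ 0.0555  0.3042 -0.1308]
```

Request:
step_arm --plan '[[[0,0,-1.2,0,0,0],[0,0,-2.4,0,0,0],[0.2,0.9,-3.2,0,0,0],[0.4,2,-3.8,0,0,0.1],[0.6,3.2,-4.2,0,0,0.1],[0.8,4.5,-4.2,0,0,0.1],[1.1,5.8,-4.2,0,0,0.1],[1.3,7.1,-4.2,0,0,0.1]]]'

```text
time_s: 11.82
ee_pos: [0.6496, 0.036, 0.1449]
eef_rot: [3.142, -0.0, -0.123]
force: [0.6, 0.2, -1.6]
grip_width: 0.0361
grip_force: 20.0
```

Request:
step_arm --plan '[[[0.2,1.2,0,0,0,0],[0.4,2.2,0,0,0,0],[0.55,2.9,0,0,0,0],[0.55,3.04,0,0,0,0],[0.55,3.04,0,0,0,0]]]'

```text
time_s: 12.23
ee_pos: [0.6545, -0.0559, 0.1444]
eef_rot: [-3.142, 0.001, -0.126]
force: [0.7, 0.6, -1.1]
grip_width: 0.0362
grip_force: 20.0
```

```bash
python3 - <<'E'
from h import *
o=ctrl.get_obs(); print(o['ee_pos'],o['grip_width'],plan((.656,-.0546,.0255),-.124))
E
```

```text
[ 0.65451387 -0.05591745  0.14443273] 0.03619689252529891 [ 0.05 -0.05  3.96 -0.    0.01 -0.02]
```

Request:
step_arm --plan '[[[0,0,1.2,0,0,0],[0,0,2.4,0,0,0],[0,0,3.3,0,0,0],[0,0,3.8,0,0,0],[0,0,3.95,0,0,0],[0,0,3.95,0,0,0],[0,0,3.95,0,0,0]]]'

```text
time_s: 12.82
ee_pos: [0.6549, -0.0534, 0.0266]
eef_rot: [-3.141, -0.0, -0.122]
force: [-0.1, 0.6, -1.8]
grip_width: 0.0362
grip_force: 20.0
```

```bash
python3 - <<'E'
from h import *
o=ctrl.get_obs(); print(o['ee_pos'],o['force'],plan((.656,-.0546,.0252),-.124))
E
```

```text
[ 0.65492818 -0.05338091  0.02659263] [-0.0597213   0.6060965  -1.82054218] [ 0.04  0.04  0.05 -0.   -0.    0.02]
```

Request:
step_arm --plan '[[[0,0,0.04,0,0,0],[0,0,0.06,0,0,0],[0,0,0.06,0,0,0]]]'

```text
time_s: 13.07
ee_pos: [0.6549, -0.0544, 0.0247]
eef_rot: [-3.142, -0.0, -0.123]
force: [-0.2, -0.3, -1.5]
grip_width: 0.0359
grip_force: 20.0
```

Request:
step_arm --plan '[[[0,0,0,0,0,0],[0,0,0,0,0,0],[0,0,0,0,0,0],[0,0,0,0,0,0]]]' --grip 0.52

```text
time_s: 13.4
ee_pos: [0.6549, -0.0548, 0.0247]
eef_rot: [3.142, -0.0, -0.124]
force: [-0.6, 0.1, 0.2]
grip_width: 0.0489
grip_force: 0.0
```

Request:
step_arm --plan '[[[0,0,-0.6,0,0,0],[0,0,-1.6,0,0,0],[0,0,-2.6,0,0,0],[0,0,-3.6,0,0,0],[0,0,-4.6,0,0,0],[0,0,-5.4,0,0,0]]]'

```text
time_s: 13.9
ee_pos: [0.655, -0.0548, 0.1893]
eef_rot: [3.142, -0.002, -0.124]
force: [0.1, -0.4, 0.1]
grip_width: 0.0485
grip_force: 0.0
```

```bash
python3 - <<'E'
from h import *
o=ctrl.get_obs(); print(o['ee_pos'],plan((.43,-.27,.2),1.57))
im=ctrl.camera('wrist'); cv2.imwrite('pics/wrist5.png',im[:,:,::-1])
c=cam('wrist',o)
for r in ctrl.place_of('small_bottle','wrist')[:2]: print(np.round(r['at']),round(r['confidence'],2),np.round(ground(c,r['at'],.006)[:2],4))
E
```

```text
[ 0.65498946 -0.05479624  0.18930774] [-6.560e+00  8.040e+00 -3.700e-01  2.000e-02 -1.000e-02 -1.617e+01]
[318. 216.] 0.73 [ 0.6565 -0.0559]
```

Request:
step_arm --plan '[[[-0.8,1.1,0,0,0,-1.1],[-1.6,2.2,0,0,0,-2.2],[-2.4,3.3,0,0,0,-3.4],[-3.2,4.4,0,0,0,-4.5],[-4.0,5.5,0,0,0,-5.7],[-4.8,6.6,0,0,0,-6.8],[-5.6,7.6,0,0,0,-8],[-6.4,8.4,0,0,0,-9.1]]]' --grip 0.75

```text
time_s: 14.67
ee_pos: [0.4333, -0.281, 0.1858]
eef_rot: [-3.141, 0.0, 0.817]
force: [0.4, 0.4, 0.4]
grip_width: 0.0703
grip_force: 0.0
```

```bash
python3 - <<'E'
from h import *
o=ctrl.get_obs(); print(o['ee_pos'],plan((.426,-.323,.16),1.57))
for n in ['side','scene']:
    im=ctrl.camera(n); c=cam(n)
    for m in ctrl.masks_of('matchbox',n)[:4]:
        v,u=np.nonzero(m['pixels']); g=np.array([ground(c,(a,b),.008)[:2] for a,b in zip(u,v)],np.float32); print(n,np.round(m['at']),round(m['confidence'],2),len(u),cv2.minAreaRect(g))
E
```

```text
[ 0.43327585 -0.281023    0.18582951] [-1.19  0.78  0.86 -0.01 -0.   -7.19]
side [376. 209.] 0.5 233 ((0.5471615791320801, -0.22430941462516785), (0.046537213027477264, 0.059953782707452774), 74.91263580322266)
side [433. 204.] 0.48 225 ((0.4230361878871918, -0.3294631242752075), (0.05805051326751709, 0.04858695715665817), 38.87632751464844)
scene [374. 294.] 0.77 391 ((0.5487719178199768, -0.22788503766059875), (0.05535224452614784, 0.061118029057979584), 72.74246215820312)
scene [358. 343.] 0.65 468 ((0.42328080534935, -0.3317970931529999), (0.07038500905036926, 0.03973505645990372), 40.74577331542969)
scene [345. 311.] 0.57 245 ((0.45568808913230896, -0.23665006458759308), (0.042590927332639694, 0.04247627407312393), 40.17893981933594)
```

Request:
step_arm --plan '[[[-0.5,0.4,0.4,0,0,0.5],[-1.2,0.8,0.9,0,0,1.1],[-1.2,0.8,0.9,0,0,1.1],[-1.2,0.8,0.9,0,0,1.1]]]'

```text
time_s: 15.2
ee_pos: [0.428, -0.3218, 0.1584]
eef_rot: [-3.139, 0.0, 0.696]
force: [0.0, -0.6, 0.5]
grip_width: 0.0709
grip_force: 0.0
```

```bash
python3 - <<'E'
from h import *
o=ctrl.get_obs(); print(o['ee_pos'],o['eef_rot'][2])
im=ctrl.camera('wrist'); cv2.imwrite('pics/wrist6.png',im[:,:,::-1])
c=cam('wrist',o)
h=cv2.cvtColor(im,cv2.COLOR_RGB2HSV); m=(((h[...,0]<12)|(h[...,0]>170))&(h[...,1]>150)&(h[...,2]>90)).astype(np.uint8)
m=cv2.morphologyEx(m,cv2.MORPH_CLOSE,np.ones((15,15)))
for q in cv2.findContours(m,0,1)[0]:
    if cv2.contourArea(q)>300:
        g=np.array([ground(c,p[0],.015)[:2] for p in q],np.float32); print(q.mean((0,1)).round(),cv2.minAreaRect(g))
E
```

```text
[ 0.42803146 -0.32184725  0.1584149 ] 0.6958974799159316
[322. 235.] ((0.42457133531570435, -0.3300621807575226), (0.05146417021751404, 0.033194225281476974), 39.96297836303711)
[258. 127.] ((0.459576278924942, -0.2334614396095276), (0.02400900423526764, 0.03683605045080185), 38.27714157104492)
```

View pics/wrist6.png

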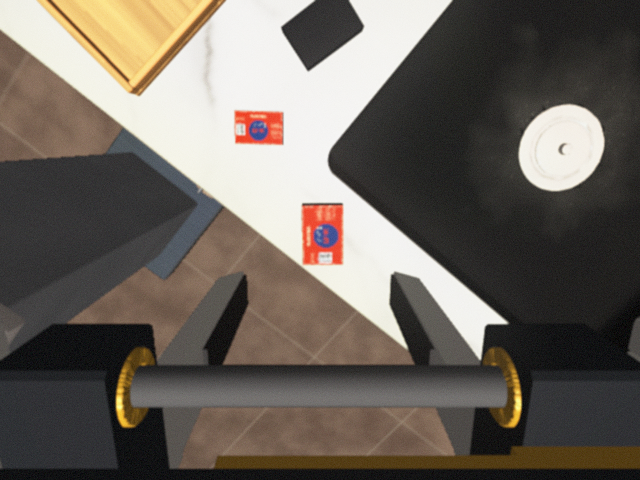

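The target is the red box at (322,235), 51 x 33 mm as measured and aligned with the fingers. The smaller one is at (258,127) and the black one at (322,32). I descend.

```bash
python3 - <<'E'
from h import *
print(plan((.4246,-.330,.004),.697))
E
```

```text
[-0.28  0.14  5.17 -0.01 -0.    0.  ]
```

Request:
step_arm --plan '[[[-0.28,0.14,1.3,0,0,0],[-0.28,0.14,2.6,0,0,0],[-0.28,0.14,3.8,0,0,0],[-0.28,0.14,4.7,0,0,0],[-0.28,0.14,5.1,0,0,0],[-0.28,0.14,5.15,0,0,0],[-0.28,0.14,5.15,0,0,0]]]'

```text
time_s: 15.83
ee_pos: [0.4248, -0.3308, 0.006]
eef_rot: [3.141, -0.0, 0.698]
force: [0.5, -0.8, 0.5]
grip_width: 0.0706
grip_force: 0.0
```

Request:
step_arm --plan '[[[0,0,0,0,0,0],[0,0,0,0,0,0],[0,0,0,0,0,0],[0,0,0,0,0,0],[0,0,0,0,0,0],[0,0,0,0,0,0],[0,0,0,0,0,0],[0,0,0,0,0,0]]]' --grip 0.25 --squeeze 12

```text
time_s: 16.5
ee_pos: [0.4241, -0.3312, 0.0054]
eef_rot: [3.141, -0.0, 0.697]
force: [-0.7, 1.9, 5.5]
grip_width: 0.0362
grip_force: 12.0
```

```bash
python3 - <<'E'
from h import *
t=np.array([.486,-.0042]);a=np.radians(-7.1);Rz=np.array([[np.cos(a),-np.sin(a)],[np.sin(a),np.cos(a)]])
for k in (.094,0,-.094): print((t+Rz@[0,k]).round(4))
print(plan((*(t+Rz@[0,.094]),.15),1.447),plan((*(t+Rz@[0,.094]),.15),1.447)[:3]*.03)
E
```

```text
[0.4976 0.0891]
[ 0.486  -0.0042]
[ 0.4744 -0.0975]
[10.87 -9.16 -4.82  0.    0.   -7.16] [ 0.3261 -0.2748 -0.1446]
```

Request:
step_arm --plan '[[[0,0,-1,0,0,0],[0,0,-2.2,0,0,0],[0.2,-0.2,-3.4,0,0,0],[1,-0.8,-4.2,0,0,-0.5],[2,-1.7,-4.7,0,0,-1.3],[3,-2.5,-4.7,0,0,-2.2],[4,-3.4,-4.7,0,0,-3.1],[5,-4.2,-4.7,0,0,-4]]]'

```text
time_s: 17.17
ee_pos: [0.4578, -0.1363, 0.1463]
eef_rot: [3.141, -0.0, 1.12]
force: [0.8, -0.5, 0.3]
grip_width: 0.036
grip_force: 12.0
```

```bash
python3 - <<'E'
from h import *
o=ctrl.get_obs(); print(o['ee_pos'],o['grip_width'],plan((.4976,.0891,.15),1.447))
E
```

```text
[ 0.45781646 -0.13626256  0.1463497 ] 0.035977900438077776 [ 7.34 -2.08 -0.12  0.01 -0.   -3.12]
```

Request:
step_arm --plan '[[[1.2,-0.3,0,0,0,-0.6],[2.4,-0.7,0,0,0,-1.2],[3.6,-1,0,0,0,-1.8],[4.8,-1.4,0,0,0,-2.4],[6,-1.7,0,0,0,-3],[7,-2,0,0,0,-3.1],[7.34,-2.08,0,0,0,-3.1],[7.34,-2.08,0,0,0,-3.1]]]'

```text
time_s: 17.83
ee_pos: [0.4987, 0.0889, 0.1458]
eef_rot: [-3.141, -0.0, 1.443]
force: [0.9, 0.6, 0.1]
grip_width: 0.0361
grip_force: 12.0
```

```bash
python3 - <<'E'
from h import *
o=ctrl.get_obs(); im=ctrl.camera('wrist'); print(o['ee_pos'],o['eef_rot'])
c=cam('wrist',o); cv2.imwrite('pics/wrist7.png',im[:,:,::-1])
print(plan((0.4976,0.0891,0.0125),1.447))
t=np.array([0.486,-.0042]);a=np.radians(-7.1);Rz=np.array([[np.cos(a),-np.sin(a)],[np.sin(a),np.cos(a)]])
for k in [(-52,144),(52,144),(46,50),(-46,50)]: print(k,proj(c,[*(t+Rz@(np.array(k)/1000)),.02]).round(1))
E
```

```text
[0.49873992 0.08891821 0.1457528 ] [-3.14118208e+00 -1.38481763e-05  1.44324197e+00]
[ 0.05 -0.04  4.44 -0.    0.   -0.05]
(-52, 144) [248.9 167.2]
(52, 144) [382.5 166.9]
(46, 50) [371.  280.5]
(-46, 50) [261.4 280.7]
```

View pics/wrist7.png

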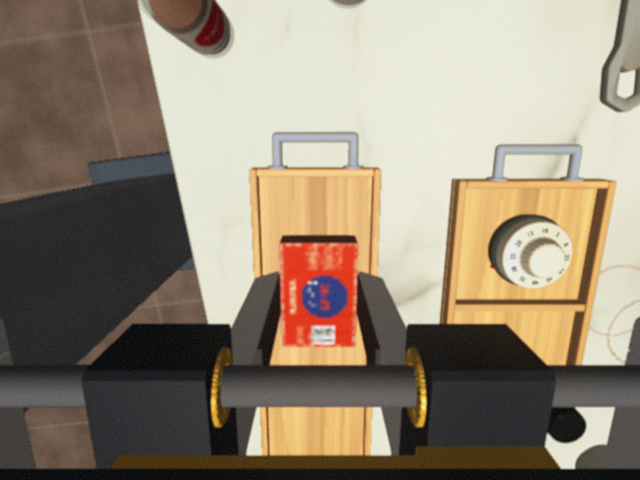

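The matchbox is held straight at (318,290) over the handle compartment, with tray corners (250,168) and (380,168) as predicted. I lower it.

Request:
step_arm --plan '[[[0.02,-0.03,1.3,0,0,0],[0.02,-0.03,2.6,0,0,0],[0.02,-0.03,3.5,0,0,0],[0.02,-0.03,4.1,0,0,0],[0.02,-0.03,4.4,0,0,0],[0.02,-0.03,4.45,0,0,0],[0.02,-0.03,4.45,0,0,0],[0.02,-0.03,4.45,0,0,0]]]'

```text
time_s: 18.55
ee_pos: [0.4986, 0.0874, 0.0138]
eef_rot: [3.14, -0.0, 1.44]
force: [-0.9, -0.1, 0.1]
grip_width: 0.0361
grip_force: 12.0
```

```bash
python3 - <<'E'
from h import *
o=ctrl.get_obs(); print(o['ee_pos'],o['force'],plan((0.4976,0.0891,0.0115),1.447))
E
```

```text
[0.4986206  0.08739956 0.01376391] [-0.92421018 -0.11859496  0.09939607] [ 0.05 -0.04  0.08  0.02 -0.   -0.07]
```

Request:
step_arm --plan '[[[0.04,-0.02,0.05,0,0,0],[0.04,-0.02,0.08,0,0,0],[0.04,-0.02,0.08,0,0,0],[0.04,-0.02,0.08,0,0,0]]]'

```text
time_s: 18.88
ee_pos: [0.4979, 0.0892, 0.0108]
eef_rot: [3.14, -0.0, 1.441]
force: [0.2, -0.2, 7.0]
grip_width: 0.036
grip_force: 12.0
```

Request:
step_arm --plan '[[[0,0,0,0,0,0],[0,0,0,0,0,0],[0,0,0,0,0,0],[0,0,0,0,0,0]]]' --grip 0.5

```text
time_s: 19.22
ee_pos: [0.4974, 0.0891, 0.0101]
eef_rot: [-3.141, 0.0, 1.441]
force: [-0.2, 0.2, 0.1]
grip_width: 0.047
grip_force: 0.0
```

Request:
step_arm --plan '[[[0,0,-0.8,0,0,0],[0,0,-2,0,0,0],[0,0,-3.3,0,0,0],[0,0,-4.6,0,0,0],[0,0,-5.9,0,0,0],[0,0,-6.9,0,0,0]]]'

```text
time_s: 19.72
ee_pos: [0.4976, 0.0891, 0.2204]
eef_rot: [3.139, -0.001, 1.441]
force: [-0.5, -0.2, 0.0]
grip_width: 0.047
grip_force: 0.0
```

```bash
python3 - <<'E'
from h import *
o=ctrl.get_obs(); im=ctrl.camera('wrist')
print(o['ee_pos'],plan((0.5445,0.272,0.22),-.124)); c=cam('wrist',o)
h=cv2.cvtColor(im,cv2.COLOR_RGB2HSV); m=(((h[...,0]<12)|(h[...,0]>170))&(h[...,1]>150)&(h[...,2]>90)).astype(np.uint8)
m=cv2.morphologyEx(m,cv2.MORPH_CLOSE,np.ones((15,15)))
for q in cv2.findContours(m,0,1)[0]:
    if cv2.contourArea(q)>300:
        g=np.array([ground(c,p[0],.021)[:2] for p in q],np.float32); print(q.mean((0,1)).round(),cv2.minAreaRect(g))
cv2.imwrite('pics/wrist8.png',im[:,:,::-1])
E
```

```text
[0.49757316 0.08908845 0.22042491] [ 6.23  0.7   0.2   0.05 -0.09 14.94]
[318. 213.] ((0.49865633249282837, 0.08823827654123306), (0.0528915636241436, 0.034426990896463394), 81.97515869140625)
[178.  14.] ((0.396561861038208, 0.278090238571167), (0.028606543317437172, 0.05826866999268532), 82.61104583740234)
```

Request:
step_arm --plan '[[[0.8,0.1,0,0,0,1.1],[1.6,0.2,0,0,0,2.2],[2.4,0.3,0,0,0,3.3],[3.2,0.4,0,0,0,4.4],[4,0.5,0,0,0,5.5],[4.8,0.6,0,0,0,6.6],[5.6,0.7,0,0,0,7.7],[6.2,0.7,0,0,0,8.8]]]' --grip 0.8

```text
time_s: 20.43
ee_pos: [0.5426, 0.2724, 0.2164]
eef_rot: [-3.141, 0.001, 0.514]
force: [0.5, -0.3, -0.8]
grip_width: 0.0747
grip_force: 0.0
```

Request:
step_arm --plan '[[[0,0,0,0,0,1.1],[0,0,0,0,0,2.2],[0,0,0,0,0,3.3],[0,0,0,0,0,4.5],[0,0,0,0,0,5.6],[0,0,0,0,0,6.1],[0,0,0,0,0,6.1]]]'

```text
time_s: 21.02
ee_pos: [0.5423, 0.2707, 0.2166]
eef_rot: [3.141, 0.001, -0.122]
force: [-0.3, 0.3, 0.3]
grip_width: 0.0753
grip_force: 0.0
```

```bash
python3 - <<'E'
from h import *
o=ctrl.get_obs(); im=ctrl.camera('wrist'); print(o['ee_pos'],o['eef_rot']); c=cam('wrist',o)
cv2.imwrite('pics/wrist9.png',im[:,:,::-1])
print(plan((.5444,.2725,.079),-.124))
h=cv2.cvtColor(im,cv2.COLOR_RGB2HSV); m=(((h[...,0]<8)|(h[...,0]>172))&(h[...,1]>170)&(h[...,2]>80)).astype(np.uint8)
m=cv2.morphologyEx(m,cv2.MORPH_CLOSE,np.ones((9,9)))
for q in cv2.findContours(m,0,1)[0]:
    if cv2.contourArea(q)>300:
        (u,r)=cv2.minEnclosingCircle(q); print(np.round(u),round(r),ground(c,u,.113).round(4),ground(c,u,.166).round(4))
E
```

```text
[0.5423209  0.27074164 0.21660463] [ 3.14125264e+00  5.91901205e-04 -1.22180990e-01]
[ 0.06 -0.07  4.59  0.    0.01  0.05]
[504. 235.] 30 [0.5275 0.13   0.113 ] [0.544  0.1546 0.166 ]
[316. 233.] 28 [0.5466 0.2715 0.113 ] [0.5595 0.2696 0.166 ]
```

View pics/wrist9.png

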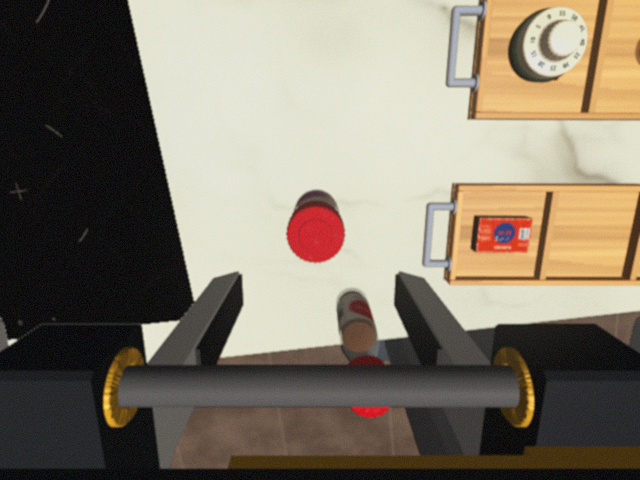

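The jar cap is at (316,233), centred between the fingers. The matchbox sits well in its compartment at (503,234). I descend to the cap.

Request:
step_arm --plan '[[[0.1,-0.04,1.3,0,0,0],[0.1,-0.04,2.6,0,0,0],[0.1,-0.04,3.7,0,0,0],[0.1,-0.04,4.4,0,0,0],[0.1,-0.04,4.6,0,0,0],[0.1,-0.04,4.6,0,0,0]]]'

```text
time_s: 21.57
ee_pos: [0.5449, 0.2714, 0.0778]
eef_rot: [3.14, 0.002, -0.118]
force: [-0.2, -0.3, 1.1]
grip_width: 0.0753
grip_force: 0.0
```

Request:
step_arm --plan '[[[0,0,0,0,0,0],[0,0,0,0,0,0],[0,0,0,0,0,0],[0,0,0,0,0,0],[0,0,0,0,0,0],[0,0,0,0,0,0],[0,0,0,0,0,0]]]' --grip 0.3 --squeeze 25

```text
time_s: 22.15
ee_pos: [0.5459, 0.2718, 0.0799]
eef_rot: [-3.141, -0.001, -0.12]
force: [0.3, -0.3, 5.3]
grip_width: 0.0442
grip_force: 25.0
```

```bash
python3 - <<'E'
from h import *
print(plan((.486,-.0042,.18),-.124))
E
```

```text
[-0.88  9.37 -3.34 -0.01 -0.01  0.04]
```

Request:
step_arm --plan '[[[0,0,-1,0,0,0],[0,0,-2,0,0,0],[-0.1,0.8,-2.8,0,0,0],[-0.2,1.9,-3.3,0,0,0],[-0.3,3,-3.3,0,0,0],[-0.4,4.2,-3.3,0,0,0],[-0.5,5.4,-3.3,0,0,0],[-0.6,6.5,-3.3,0,0,0]]]'

```text
time_s: 22.82
ee_pos: [0.5035, 0.0784, 0.178]
eef_rot: [3.141, 0.0, -0.12]
force: [-0.5, -0.1, -1.4]
grip_width: 0.044
grip_force: 25.0
```

Request:
step_arm --plan '[[[-0.1,1,0,0,0,0],[-0.2,2,0,0,0,0],[-0.28,2.7,0,0,0,0],[-0.28,2.87,0,0,0,0],[-0.28,2.87,0,0,0,0],[-0.28,2.87,0,0,0,0]]]'

```text
time_s: 23.32
ee_pos: [0.4859, -0.0039, 0.1781]
eef_rot: [-3.141, 0.0, -0.12]
force: [-0.1, 0.5, -2.3]
grip_width: 0.044
grip_force: 25.0
```

```bash
python3 - <<'E'
from h import *
o=ctrl.get_obs(); print(o['ee_pos'],o['grip_width'],o['force'],plan((.486,-.0042,.087),-.124))
E
```

```text
[ 0.4858812  -0.00388816  0.17809672] 0.044039172156118 [-0.09350726  0.53577376 -2.31076944] [ 0.01  0.01  3.04 -0.    0.    0.04]
```

Request:
step_arm --plan '[[[0,0,1,0,0,0],[0,0,1.9,0,0,0],[0,0,2.5,0,0,0],[0,0,2.9,0,0,0],[0,0,3.02,0,0,0],[0,0,3.02,0,0,0],[0,0,3.02,0,0,0]]]'

```text
time_s: 23.9
ee_pos: [0.4861, -0.0036, 0.0879]
eef_rot: [-3.142, -0.0, -0.119]
force: [-0.3, 0.1, -1.7]
grip_width: 0.044
grip_force: 25.0
```

```bash
python3 - <<'E'
from h import *
o=ctrl.get_obs(); print(o['ee_pos'],o['force'],plan((.486,-.0042,.0855),-.124))
E
```

```text
[ 0.48614862 -0.00356442  0.08792375] [-0.31612326  0.14993791 -1.67877955] [-0.    0.02  0.08 -0.   -0.    0.05]
```

Request:
step_arm --plan '[[[0,0,0.04,0,0,0],[0,0,0.08,0,0,0],[0,0,0.08,0,0,0],[0,0,0.08,0,0,0]]]'

```text
time_s: 24.23
ee_pos: [0.4862, -0.0041, 0.0858]
eef_rot: [-3.141, -0.001, -0.12]
force: [-0.3, 1.4, 4.6]
grip_width: 0.0439
grip_force: 25.0
```

Request:
step_arm --plan '[[[0,0,0,0,0,0],[0,0,0,0,0,0],[0,0,0,0,0,0],[0,0,0,0,0,0]]]' --grip 0.62

```text
time_s: 24.57
ee_pos: [0.4857, -0.0044, 0.0851]
eef_rot: [3.142, 0.0, -0.12]
force: [0.2, 0.6, -0.3]
grip_width: 0.0583
grip_force: 0.0
```

Request:
step_arm --plan '[[[0,0,-0.6,0,0,0],[0,0,-1.6,0,0,0],[0,0,-2.7,0,0,0],[0,0,-3.8,0,0,0],[0,-0.2,-4.9,0,0,0],[-0.1,-1,-5.6,0,0,0]]]'

```text
time_s: 25.07
ee_pos: [0.4869, 0.0243, 0.2565]
eef_rot: [3.141, -0.003, -0.122]
force: [0.5, 1.0, 0.3]
grip_width: 0.0585
grip_force: 0.0
```

```bash
python3 - <<'E'
from h import *
o=ctrl.get_obs(); print(o['ee_pos'],plan((.44,.247,.26),-.124))
E
```

```text
[0.48690105 0.02434652 0.25646627] [-2.46 -7.18 -0.13  0.   -0.03  0.02]
```

Request:
step_arm --plan '[[[-0.4,-1.2,0,0,0,0],[-0.8,-2.5,0,0,0,0],[-1.2,-3.8,0,0,0,0],[-1.7,-5,0,0,0,0],[-2.1,-6.3,0,0,0,0],[-2.46,-7.18,-0.1,0,0,0],[-2.46,-7.18,-0.1,0,0,0],[-2.46,-7.18,-0.1,0,0,0]]]' --grip 0.85

```text
time_s: 25.73
ee_pos: [0.4384, 0.2493, 0.256]
eef_rot: [3.141, 0.0, -0.117]
force: [-0.4, -1.0, 0.2]
grip_width: 0.08
grip_force: 0.0
```

```bash
python3 - <<'E'
from h import *
o=ctrl.get_obs(); im=ctrl.camera('wrist'); print(o['ee_pos'],o['eef_rot']); c=cam('wrist',o)
cv2.imwrite('pics/wrist10.png',im[:,:,::-1])
h=cv2.cvtColor(im,cv2.COLOR_RGB2HSV); m=(((h[...,0]<8)|(h[...,0]>172))&(h[...,1]>170)&(h[...,2]>80)).astype(np.uint8)
m=cv2.morphologyEx(m,cv2.MORPH_CLOSE,np.ones((9,9)))
for q in cv2.findContours(m,0,1)[0]:
    if cv2.contourArea(q)>200:
        (u,r)=cv2.minEnclosingCircle(q); print(np.round(u),round(r),ground(c,u,.119).round(4),ground(c,u,.166).round(4))
for r in ctrl.place_of('slim_bottle','wrist')[:1]: print(r,ground(c,r['at']))
print(plan((.441,.247,.131),-.124))
E
```

```text
[0.43839056 0.2493498  0.25598619] [ 3.14130144e+00  2.04385185e-04 -1.17159306e-01]
[321. 240.] 24 [0.428  0.2472 0.119 ] [0.4404 0.2462 0.166 ]
[466. 132.] 29 [0.5021 0.1236 0.119 ] [0.5035 0.1409 0.166 ]
[613. 133.] 37 [0.4879 0.0085 0.119 ] [0.4914 0.0429 0.166 ]
{'at': [319.2, 204.0], 'confidence': 0.78} [0.43866304 0.24735445 0.        ]
[0.07 0.02 4.17 0.   0.   0.04]
```

View pics/wrist10.png

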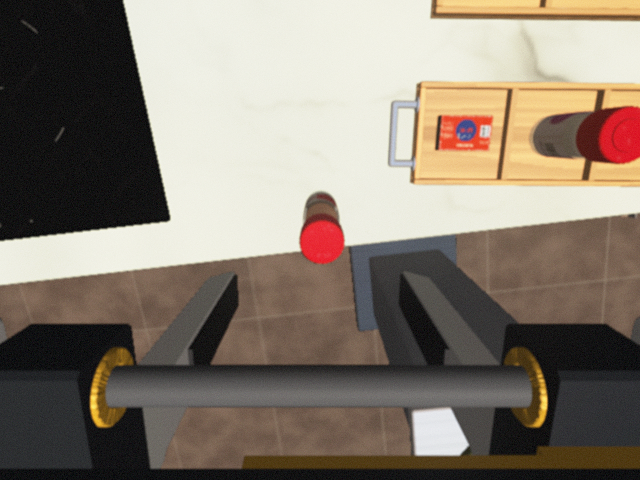

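The slim bottle's cap is at (321,240), position (0.440,0.2465), and the jar stands upright in the middle compartment at (585,137). I descend.

Request:
step_arm --plan '[[[0.06,0.05,1.2,0,0,0],[0.06,0.05,2.4,0,0,0],[0.06,0.05,3.4,0,0,0],[0.06,0.05,4,0,0,0],[0.06,0.05,4.17,0,0,0],[0.06,0.05,4.17,0,0,0]]]'

```text
time_s: 26.33
ee_pos: [0.4404, 0.2456, 0.1303]
eef_rot: [3.14, 0.002, -0.121]
force: [-0.0, 0.6, 0.2]
grip_width: 0.0798
grip_force: 0.0
```

Request:
step_arm --plan '[[[0,0,0,0,0,0],[0,0,0,0,0,0],[0,0,0,0,0,0],[0,0,0,0,0,0],[0,0,0,0,0,0],[0,0,0,0,0,0],[0,0,0,0,0,0],[0,0,0,0,0,0]]]' --grip 0.2 --squeeze 25

```text
time_s: 27.0
ee_pos: [0.4405, 0.2469, 0.1312]
eef_rot: [-3.141, -0.0, -0.12]
force: [0.2, 0.0, 1.0]
grip_width: 0.0326
grip_force: 25.0
```

```bash
python3 - <<'E'
from h import *
print(plan((.4744,-.0975,.28),-.124))
E
```

```text
[ 2.49 11.26 -4.96 -0.   -0.    0.04]
```

Request:
step_arm --plan '[[[0,0,-1,0,0,0],[0,0,-2.2,0,0,0],[0,0,-3.4,0,0,0],[0,0,-4.5,0,0,0],[0.2,0.8,-5.1,0,0,0],[0.4,1.8,-5.2,0,0,0],[0.7,3,-5.2,0,0,0],[0.9,4.2,-5.2,0,0,0]]]'

```text
time_s: 27.67
ee_pos: [0.4521, 0.1173, 0.2872]
eef_rot: [3.142, -0.0, -0.118]
force: [0.3, -0.4, -2.1]
grip_width: 0.0325
grip_force: 25.0
```

Request:
step_arm --plan '[[[0.3,1.2,0,0,0,0],[0.5,2.4,0,0,0,0],[0.8,3.6,0,0,0,0],[1.1,4.8,0,0,0,0],[1.4,6,0,0,0,0],[1.55,6.8,0,0,0,0],[1.59,7.06,0,0,0,0],[1.59,7.06,0,0,0,0]]]'

```text
time_s: 28.33
ee_pos: [0.4741, -0.0988, 0.2866]
eef_rot: [-3.142, 0.001, -0.122]
force: [-0.5, 0.8, -1.9]
grip_width: 0.0324
grip_force: 25.0
```

```bash
python3 - <<'E'
from h import *
o=ctrl.get_obs(); print(o['ee_pos'],o['eef_rot'],o['grip_width'],o['force'],plan((.4744,-.0975,.139),-.124))
E
```

```text
[ 0.47408865 -0.09879783  0.28662653] [-3.14150907e+00  9.29578606e-04 -1.22126507e-01] 0.032431873840755014 [-0.53473906  0.82981108 -1.90252095] [ 0.01 -0.04  4.92 -0.    0.01  0.02]
```

Request:
step_arm --plan '[[[0,-0.04,1.2,0,0,0],[0,-0.04,2.4,0,0,0],[0,-0.04,3.5,0,0,0],[0,-0.04,4.3,0,0,0],[0,-0.04,4.7,0,0,0],[0,-0.04,4.88,0,0,0],[0,-0.04,4.88,0,0,0],[0,-0.04,4.88,0,0,0]]]'

```text
time_s: 29.0
ee_pos: [0.4748, -0.0957, 0.1415]
eef_rot: [3.142, -0.001, -0.119]
force: [-0.3, -0.3, -2.0]
grip_width: 0.0325
grip_force: 25.0
```

```bash
python3 - <<'E'
from h import *
o=ctrl.get_obs(); print(o['ee_pos'],o['force'],plan((.4744,-.0975,.137),-.124))
E
```

```text
[ 0.47483164 -0.09568138  0.14148992] [-0.27209919 -0.28820392 -2.00229425] [-0.01  0.06  0.15  0.   -0.01  0.05]
```

Request:
step_arm --plan '[[[0,0.04,0.04,0,0,0],[0,0.04,0.09,0,0,0],[0,0.04,0.13,0,0,0],[0,0.04,0.13,0,0,0],[0,0.04,0.13,0,0,0]]]'

```text
time_s: 29.42
ee_pos: [0.4745, -0.0976, 0.1371]
eef_rot: [3.141, -0.001, -0.12]
force: [0.2, 0.2, 1.4]
grip_width: 0.0324
grip_force: 25.0
```

Request:
step_arm --plan '[[[0,0,0,0,0,0],[0,0,0,0,0,0],[0,0,0,0,0,0],[0,0,0,0,0,0],[0,0,0,0,0,0]]]' --grip 0.55

```text
time_s: 29.83
ee_pos: [0.4743, -0.0975, 0.1368]
eef_rot: [3.142, 0.0, -0.12]
force: [0.6, -0.1, 0.6]
grip_width: 0.0513
grip_force: 0.0
```

Request:
step_arm --plan '[[[0,0,-0.5,0,0,0],[0,0,-1.3,0,0,0],[0,0,-2.4,0,0,0],[0,0,-3.5,0,0,0],[0,0,-4.6,0,0,0],[-0.8,0,-5,0,0,0],[-2,0,-5,0,0,0],[-2,0,-5,0,0,0]]]'

```text
time_s: 30.5
ee_pos: [0.4114, -0.0897, 0.2876]
eef_rot: [3.141, -0.001, -0.12]
force: [-1.2, 0.7, -0.6]
grip_width: 0.0521
grip_force: 0.0
```

```bash
python3 - <<'E'
from h import *
o=ctrl.get_obs(); print(o['time_s'],o['ee_pos'])
ims=[]
t2=np.array([.6625,-.002]);t3=np.array([.486,-.0042]);a=np.radians(-7.1);Rz=np.array([[np.cos(a),-np.sin(a)],[np.sin(a),np.cos(a)]])
goal={'timer':t2+Rz@[0,.053],'small_bottle':t2-Rz@[0,.053],'matchbox':t3+Rz@[0,.094],'spice_jar':t3,'slim_bottle':t3-Rz@[0,.094]}
for n in ['side','scene']:
    im=ctrl.camera(n); c=cam(n); ims.append(im)
    for q,g in goal.items():
        for r in ctrl.place_of(q,n)[:1]: print(n,q,round(r['confidence'],2),((ground(c,r['at'],.006)[:2]-g)*1000).round(1))
s=cv2.resize(ims[0][150:330,180:440],(520,360)); t=cv2.resize(ims[1][150:330,220:440],(280,229))
o=np.zeros((600,520,3),np.uint8); o[:360]=s; o[360:589,:280]=t; cv2.imwrite('pics/end.png',o[:,:,::-1])
E
```

```text
30.5 [ 0.41139126 -0.08974139  0.28761122]
side timer 0.63 [2.6 5.8]
side small_bottle 0.85 [-0.8  3.3]
side matchbox 0.61 [-6.2  3.2]
side spice_jar 0.71 [-0.8  0.7]
scene timer 0.61 [  77.5 -238.5]
scene small_bottle 0.25 [ 85.7 270.4]
scene matchbox 0.85 [  44.3 -314.9]
scene spice_jar 0.95 [ 7.4 11.9]
scene slim_bottle 0.94 [-6.9  3. ]
```

View pics/end.png

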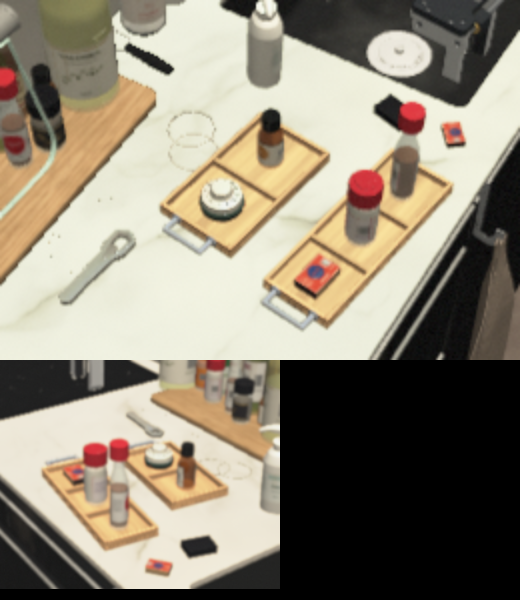

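The picture shows all five things upright, each in its proper compartment and centred. The timer and matchbox are by the handles, and the slim bottle is at the far end. The gripper is clear, so I hand in.

```bash
python3 -c "
from station import ctrl
print(ctrl.hand_in())"
```

```text
the job is handed in; nothing more can be done
None
```

Both kits are made up and handed in at about 30 s on the robot's clock (limit 128 s): all five things stand upright near the centres of their own compartments, and no verdict came back at hand-in.

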